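# Catch a portion of chocolate bars and put it on the scale

## Robot

A 6-joint arm with a two-finger parallel gripper is mounted at the origin on the work surface. World frame = base frame: x ahead of the robot, y to its left, z up, the work surface at z = 0. Lengths are in m, angles in rad, forces in N, time in s.
With the tool pointing down it reaches from about 0.3 to 0.875 m from the base axis. Payload 6.4 kg.
Tool frame: the origin (TCP) lies on the centre line of the jaws, within the pads' length; the fingertips stand 22 mm ahead of it and the grasp point (between the pads) lies 3 mm ahead of it; z points along the fingers, y is the line along which they close (so a half turn about z gives the same grasp; the last joint's range is limited). The gripper opens to 85 mm and grips with 20 to 120 N. Pads are 22 mm wide; open, the fingers measure 114 mm over their backs; the gripper's body (76 mm by 85 mm) begins 54 mm behind the grasp point. The pads swing forward as they close: fully open they stand 13 mm farther back than shut.
Start: joints at [1.077, 0.181, 1.607, -0, 1.354, -0.206], TCP at [0.163, 0.551, 0.253] pointing down, gripper open.
Joint ranges: [-2.99, 2.99], [-0.89, 2.07], [0.3, 2.58], [-1.14, 4.28], [0, 2.63], [-3.12, 3.12]. Speed limits (rad/s): [2.57, 2.57, 3.01, 3.14, 3.14, 3.14].

## Interface

Orientations are given as a unit quaternion [w, x, y, z].
In Python, from bench import ctrl gives the robot as it stands. The module is installed in compiled form; this text tells all that it offers.
- The arm moves only by the tool servo_tool, never from a script. Its argument "commands" is a list of rows, each a list of 3 entries, a list of its own where there are three numbers: the shift along the tool's x, y, z in mm, then the turn about the tool's z in rad, then the finger opening in mm, from 0 to 85.4. In form: [[[dx, dy, dz], turn, jaw], ...]. A call has 1 to 20 rows; each row shifts and turns the commanded pose from where the row before left it, along the tool's axes as they then stand; what a row does not reach is not made up. A row lasts 1/8 s, in which the tool goes at most 62.5 mm and 10.7 degrees, less where a joint would pass 70% of its speed; a pose out of reach is approached as far as the arm can. A call with a gripper value outside its range is refused whole. The fingers move at their own pace and stop on an object; the grip force is fixed at half the most. Time passes only in rows, so rows that do not move let the fingers close. It gives the time, the measured TCP pose, the force, the opening and the grip force at its end, in the units of the state.
- ctrl.get_obs(): the state, without advancing time (a new reading comes with each control period).
- ctrl.camera(name): name is "scene" or "side" or "wrist"; returns a dict with "color" (384x512x3 uint8, red, green, blue), "z_map" (384x512 float32, m along the optical axis (not along the pixel's ray), 0 where there is no reading), "fx", "fy", "cx", "cy" (pixels), "R" (3x3) and "t" (3): a world point X has camera coordinates R X + t. Camera axes: x right, y down, z forward; pixel columns grow to the right and rows downward; lengths in m; the calibration is good to about 2 mm. A picture is of the moment at which its call begins.
- ctrl.hand_in(): hands the job in; it is judged then, once.
The state is a dict: "time_s": time; "q": joint angles; "dq": joint speeds; "joint_efforts": joint torques, N m; "eef_pos": TCP position; "eef_rot": TCP orientation; "wrist_force": force on the tool from outside, world axes, zero at the start; "torque": the same for the moment, N m; "opening": opening from 0.0 (shut) to 1.0 (fully open); "grasp_force": force on a finger pad.
Only numpy, scipy, OpenCV 4.12 (cv2) and the standard library are available. Lean on these libraries where they do the work, as an engineer would, in place of code of your own. Each camera call takes 0.05 s, during which the arm holds its last target. There are 200 camera calls.

## Task

Pick up the dish by its handle, hold it up under the chute of the sweets dispenser and press the far end of the dish against the hanging paddle, so that the gate opens and all three chocolate bars slide into the dish. Then set the dish with the three bars down in the middle of the scale's plate and let go. Do not touch the bars with the gripper, and leave the other goods on the counter where they are.

Things in the scene. Friction and masses are not known exactly. Their poses are not given: they have to be found in the camera images.
- dish: catching dish: open rectangular aluminium pan, outside 180 long (its x) x 120 wide (its y) x 65 high, walls and floor 4 mm, with one black straight bar handle; about 180 g. Stands loose on the counter, left or right. Origin: centre of the pan's underside; x points from the handle to the far end of the pan, z up.
- dish_handle (a point): the place to grip the dish: on the centre line of its handle, 120 mm behind the pan's centre (dish -x) and 54 mm above its underside. The handle is 18 wide (dish y) x 18 high, runs along dish x from 90 to 174 mm behind the centre, and can be pinched across its width from above.
- dish_rim (a point): centre of the dish's mouth, level with the rim, 65 mm above its underside.
- dispenser: sweets dispenser fixed on the counter: open-topped aluminium chute, 46 mm wide inside, tilted 35 degrees down towards the robot, on a grey post (112 mm behind the mouth) and foot (14 high, from 70 mm behind the mouth). A steel gate closes the chute at the mouth; a black paddle hangs below it. Origin: on the counter plumb below the mouth; x points up the chute, away from the robot.
- mouth (a point): middle of the chute floor's lower edge, 215 mm above the counter, over the dispenser's origin. Bars leave here towards dispenser -x and fall within about 130 mm in front of it.
- paddle (a joint): paddle angle (rad): 0 hanging, grows as pushed to dispenser +x, stop at 0.6. Hinged at its top 172 mm above the counter, 43 mm below the mouth; plate 90 wide, hanging down to 97 mm above the counter. A light spring (1 to 3 N) returns it. It lifts the gate 80 mm per rad: bars pass from about 0.38, 0.45 or more is fully open; held open, all three slide out within about 2 s.
- paddle_face (a point): point on the paddle's robot-side face, 45 mm below its hinge (127 mm above the counter at rest).
- scale_plate (a point): centre of the top of the bench scale's square steel plate, 180 x 180 mm, its top 40 mm above the counter. The scale is fixed, left or right of the dispenser, on the side where the dish is not; x points away from the robot. Its display, 85 mm high, stands across the far side, 130 mm beyond the plate's centre.
- bar0: chocolate bar, dark with a lighter band, 60 x 36 x 26 mm, about 35 g, lying lengthwise on the chute (lowest, against the gate). Origin: its centre; x along its length.
- bar1: chocolate bar, dark with a lighter band, 60 x 36 x 26 mm, about 35 g, lying lengthwise on the chute (middle). Origin: its centre; x along its length.
- bar2: chocolate bar, dark with a lighter band, 60 x 36 x 26 mm, about 35 g, lying lengthwise on the chute (highest). Origin: its centre; x along its length.
- praline_bowl: white bowl of pralines, 110 mm across, 50 mm high, on the counter in front of the robot, between the dish's and the scale's places. Leave alone. Origin: centre of its underside.
- basket: wicker basket of truffles, 160 x 130 x 50 mm (truffles to 75), at the left edge. Leave alone. Origin: centre of its underside.
- gift_boxes: two stacked gift boxes, 130 x 100 x 65 mm, at the right edge. Leave alone. Origin: centre of its underside.
- tin: round red tin, 100 mm across, 84 mm high, at the right, near the robot. Leave alone. Origin: centre of its underside.
- cocoa_scoop: small wooden-handled scoop, 150 mm long, 16 mm high, on the left near the robot. Leave alone. Origin: its middle, on the counter.
Mind the look-alikes: they are no part of the job. What is shaped like the bar2 but orange, purple or red is not meant.

How it is judged:
By the outcome, as a careful person would: the job done as asked, in the order asked, and still so for the second after the job is handed in, with the robot touching nothing.
It also fails if it takes over 51 s, if anything falls off the work surface, if the arm or the gripper's body presses on something with over 40 N, if the wrist force passes 120 N, or if a joint passes its speed limit or range.

## Working session

There is one attempt and no reset: what is moved stays moved. The work goes in short steps, Python scripts to look and compute and a tool call to move; the robot and the scene stay as the last step left them, time stands still between calls to the robot, and variables do not carry over. Pictures are saved under pics/ and viewed, at most 11 in all, crops included, and the job is handed in when it is done.

Besides the shell and the picture viewer there is one more tool, called after "Request:" in YAML: its name, and indented under it one key for each argument. servo_tool: Moves the arm, as the interface text tells. Its arguments: {"type":"object","properties":{"commands":{"type":"array"}},"required":["commands"]}

```bash
mkdir -p pics
cat > h.py <<'E'
import numpy as np, cv2
from bench import ctrl
def shot(n,f):
    c=ctrl.camera(n); cv2.imwrite(f'pics/{f}.png',cv2.cvtColor(c['color'],cv2.COLOR_RGB2BGR)); np.savez(f'{f}.npz',**c); return c
def cloud(c):
    z=c['z_map']; v,u=np.mgrid[:z.shape[0],:z.shape[1]]
    P=np.stack([(u-c['cx'])/c['fx']*z,(v-c['cy'])/c['fy']*z,z],-1)
    W=(P-c['t'])@c['R']; W[z==0]=np.nan; return W
E
python3 - <<'E'
from h import *
o=ctrl.get_obs(); print(o['time_s'],o['eef_pos'],o['eef_rot'],o['wrist_force'])
a=shot('scene','s0'); b=shot('side','d0')
for c in(a,b): print(c['fx'],-c['R'].T@c['t'],c['R'][2])
E
```

```text
0.0 [0.16293984 0.55089541 0.2524044 ] [-2.90616042e-04  1.43403822e-01  9.89663887e-01 -8.06597015e-04] [ 0.22499342 -0.44798221 -0.20161664]
364.3710583016697 [1.05253234 0.60944311 1.28225617] [-0.35550614 -0.46039863 -0.81341778]
358.5387309404577 [-0.34533836  0.88474133  1.0906697 ] [ 0.59698856 -0.56643497 -0.56811626]
```

View pics/s0.png

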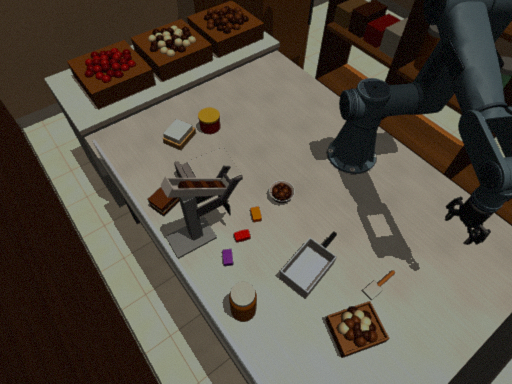

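View pics/d0.png

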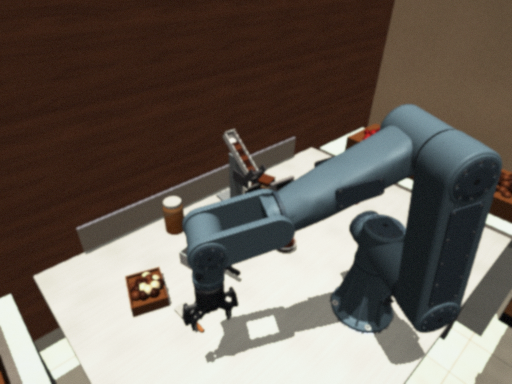

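The scene view shows the dish at about (308,267) with its handle towards (330,238), and the dispenser at about (200,200). The bowl is at (281,191), and the orange, red and purple decoys lie between the dish and the dispenser. The scale isn't obvious, so I'll build an orthographic view from the depth.

```bash
cat >> h.py <<'E'
def ortho(cs,x0,x1,y0,y1,s,f,zmax=9):
    # rows: x decreasing downward; cols: y decreasing rightwards ; s px/m
    H,W=int((x1-x0)*s),int((y1-y0)*s); im=np.zeros((H,W,3),np.uint8); zz=np.full((H,W),-9.)
    for c in cs:
        P=cloud(c).reshape(-1,3); C=c['color'].reshape(-1,3)[:,::-1]
        ok=np.isfinite(P).all(1)&(P[:,2]<zmax); P=P[ok];C=C[ok]
        r=((x1-P[:,0])*s).astype(int);k=((y1-P[:,1])*s).astype(int)
        ok=(r>=0)&(r<H)&(k>=0)&(k<W); o=np.argsort(P[ok,2])
        for d in(0,1):
            for e in (0,1):
                rr=np.clip(r[ok][o]+d,0,H-1);kk=np.clip(k[ok][o]+e,0,W-1)
                im[rr,kk]=C[ok][o]; zz[rr,kk]=P[ok][o,2]
    cv2.imwrite(f'pics/{f}.png',im); return im,zz
E
python3 - <<'E'
from h import *
a=dict(np.load('s0.npz'))
s=600
im,zz=ortho([a],0.2,1.1,-.6,.65,s,'o0',.35)
h=cv2.applyColorMap(np.clip(zz/.25*255,0,255).astype(np.uint8),cv2.COLORMAP_JET)
im2=cv2.addWeighted(im,.6,h,.4,0)
for i in range(-6,7): cv2.line(im2,(int((.65-i/10)*s),0),(int((.65-i/10)*s),6 if i else 540),(255,255,255),1)
for i in range(2,11): cv2.line(im2,(0,int((1.1-i/10)*s)),(8,int((1.1-i/10)*s)),(255,255,255),1)
cv2.imwrite('pics/o1.png',im2)
crop=a['color'][90:310,110:370,::-1]
cv2.imwrite('pics/s0c.png',cv2.resize(crop,None,fx=3,fy=2.7,interpolation=cv2.INTER_CUBIC)[:600,:800])
E
```

```text
(no output)
```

View pics/o1.png

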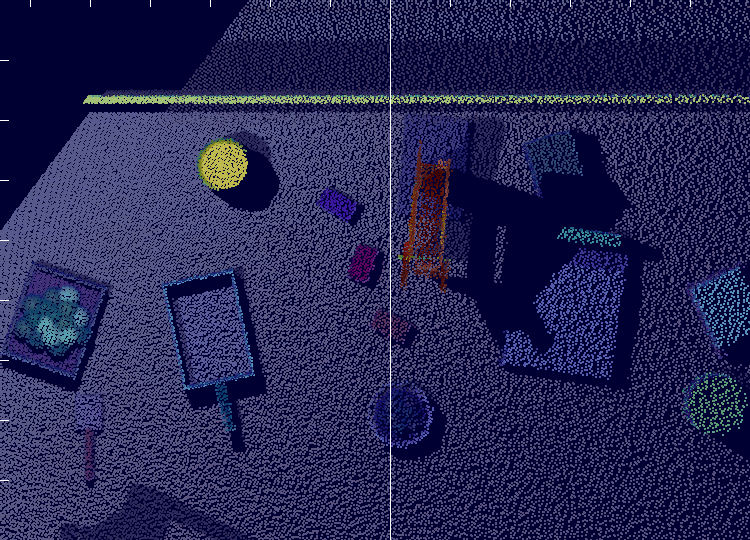

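View pics/s0c.png

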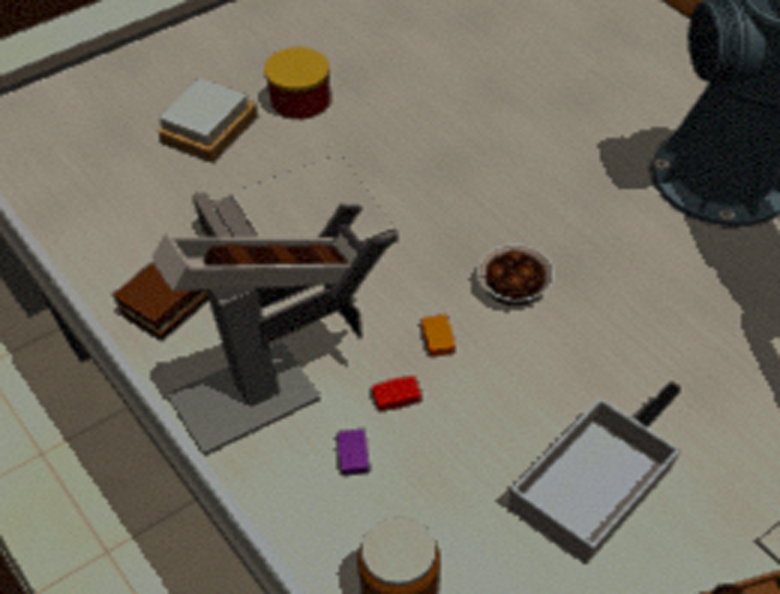

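The top view shows the dish around (210,330), its handle towards (232,430), the chute at (428,220), the scale plate at about (570,315) and the display at (590,237). Next I'll fit these numerically.

Run:
```python
from h import *
a=dict(np.load('s0.npz')); W=cloud(a).reshape(-1,3); W=W[np.isfinite(W).all(1)]
def box(x0,x1,y0,y1,z0,z1): return W[(W[:,0]>x0)&(W[:,0]<x1)&(W[:,1]>y0)&(W[:,1]<y1)&(W[:,2]>z0)&(W[:,2]<z1)]
print('counter',np.median(box(.3,.4,0,.2,-.02,.02)[:,2]))
r=box(.45,.67,.2,.4,.058,.075); print('dish',len(r),cv2.minAreaRect((r[:,:2]*1000).astype(np.float32)),np.percentile(r[:,2],[5,50,95]))
h=box(.36,.455,.2,.32,.04,.075); print('handle',len(h),h.mean(0),cv2.minAreaRect((h[:,:2]*1000).astype(np.float32)), np.percentile(h[:,2],[5,50,95]))
p=box(.44,.72,-.42,-.15,.03,.046); print('plate',len(p),np.percentile(p[:,2],[5,50,95]),cv2.minAreaRect((p[:,:2]*1000).astype(np.float32)))
d=box(.66,.76,-.42,-.2,.07,.1); print('disp',len(d),d.mean(0),cv2.minAreaRect((d[:,:2]*1000).astype(np.float32)))
t=box(.58,.9,-.15,.05,.19,.4); print('chute',len(t),cv2.minAreaRect((t[:,:2]*1000).astype(np.float32)))
# near edge / right edge of plate
for y in np.arange(-.4,-.18,.02):
    q=p[abs(p[:,1]-y)<.01]; print(round(y,2),len(q), q[:,0].min().round(4) if len(q) else'', q[:,0].max().round(4) if len(q) else'')
for x in np.arange(.48,.7,.02):
    q=p[abs(p[:,0]-x)<.01]; print(round(x,2),len(q), q[:,1].min().round(4) if len(q) else'', q[:,1].max().round(4) if len(q) else'')
pd=box(.55,.75,-.17,.06,.08,.175); print('paddle?',len(pd)); 
np.set_printoptions(precision=3,suppress=True)
for z in np.arange(.08,.3,.02):
    q=box(.55,.95,-.17,.06,z,z+.02)
    if len(q): print(z.round(2),len(q),q.min(0),q.max(0),np.median(q,0))
```

```text
counter -7.116437676307362e-05
dish 260 ((545.5046997070312, 301.2917175292969), (194.95925903320312, 121.62420654296875), 11.769363403320312) [0.05903746 0.06437527 0.06926357]
handle 91 [0.4192742  0.27592641 0.06192007] ((418.8751220703125, 274.3840637207031), (73.40316772460938, 19.11997413635254), 12.094189643859863) [0.05443988 0.0620476  0.06693494]
plate 1029 [0.0327136  0.03946741 0.04408632] ((600.6458740234375, -291.6781921386719), (186.1024627685547, 240.6280517578125), 81.46630859375)
disp 100 [ 0.70633433 -0.33103346  0.08341612] ((704.3967895507812, -332.02996826171875), (103.02012634277344, 22.641340255737305), 80.94560241699219)
chute 1926 ((742.9095458984375, -65.93475341796875), (79.20246887207031, 253.58924865722656), 85.56291961669922)
-0.4 4 0.6337 0.6689
-0.38 67 0.5083 0.7097
-0.36 147 0.4694 0.712
-0.34 154 0.4724 0.7149
-0.32 153 0.4764 0.7159
-0.3 144 0.478 0.6714
-0.28 139 0.4817 0.6566
-0.26 79 0.4863 0.633
-0.24 41 0.4859 0.6068
-0.22 44 0.4902 0.5487
-0.2 50 0.493 0.5489
-0.18 7 0.4952 0.5469
0.48 57 -0.367 -0.2454
0.5 142 -0.3704 -0.1875
0.52 122 -0.37
[... 358 characters left out ...]
.11 ]
0.12 178 [ 0.668 -0.17   0.12 ] [0.942 0.059 0.14 ] [ 0.934 -0.047  0.136]
0.14 163 [ 0.67  -0.168  0.14 ] [0.942 0.059 0.16 ] [ 0.932 -0.045  0.142]
0.16 178 [ 0.666 -0.093  0.16 ] [ 0.827 -0.014  0.18 ] [ 0.742 -0.042  0.17 ]
0.18 170 [ 0.673 -0.094  0.18 ] [ 0.827 -0.025  0.2  ] [ 0.756 -0.04   0.19 ]
0.2 181 [ 0.664 -0.092  0.2  ] [ 0.827 -0.022  0.22 ] [ 0.752 -0.039  0.212]
0.22 117 [ 0.648 -0.095  0.22 ] [ 0.827 -0.02   0.24 ] [ 0.701 -0.04   0.232]
0.24 285 [ 0.626 -0.097  0.24 ] [ 0.827 -0.019  0.26 ] [ 0.673 -0.048  0.251]
0.26 318 [ 0.614 -0.099  0.26 ] [ 0.827 -0.017  0.28 ] [ 0.698 -0.048  0.269]
0.28 236 [ 0.623 -0.096  0.28 ] [ 0.826 -0.018  0.3  ] [ 0.738 -0.052  0.287]
```

Run:
```python
from h import *
from scipy.optimize import least_squares
a=dict(np.load('s0.npz')); W=cloud(a).reshape(-1,3); W=W[np.isfinite(W).all(1)]
def box(x0,x1,y0,y1,z0,z1): return W[(W[:,0]>x0)&(W[:,0]<x1)&(W[:,1]>y0)&(W[:,1]<y1)&(W[:,2]>z0)&(W[:,2]<z1)]
r=box(.44,.67,.2,.4,.059,.07)[:,:2]
def res(p):
    c,s=np.cos(p[2]),np.sin(p[2]); d=r-p[:2]; u=np.stack([d@[c,s],d@[-s,c]],1)
    q=np.abs(u)-[.088,.058]
    return np.hypot(*np.maximum(q,0).T)+np.minimum(q.max(1),0)
f=least_squares(res,[.549,.298,.205],loss='soft_l1',f_scale=.003); p=f.x
c,s=np.cos(p[2]),np.sin(p[2]); print('dish',p,np.degrees(p[2]),'grip',p[:2]-.115*np.array([c,s]), np.median(abs(f.fun)))
h=box(.36,.455,.2,.32,.05,.075)[:,:2]-p[:2]; print('handle lat',np.percentile(h@[-s,c],[2,50,98]),'along',np.percentile(h@[c,s],[2,98]))
# dispenser side view in frame yaw
D=box(.55,.95,-.17,.06,.005,.4)
yaw=np.radians(-4.4); c,s=np.cos(yaw),np.sin(yaw); o=np.array([.66,-.06])
d=D[:,:2]-o; X=d@[c,s]; Y=d@[-s,c]; Z=D[:,2]
col={}
H,Wd=600,800; im=np.zeros((H,Wd,3),np.uint8)
k=1800
for x,y,z in zip(X,Y,Z):
    cv2.circle(im,(int(60+(x+.06)*k*.9),int(300-z*900)),1,(255,255,255) if abs(y)<.06 else (0,0,255),-1)
    cv2.circle(im,(int(60+(x+.06)*k*.9),int(450-y*1620)),1,tuple(int(v) for v in cv2.applyColorMap(np.uint8([[min(255,z*800)]]),cv2.COLORMAP_JET)[0,0]),-1)
cv2.imwrite('pics/disp.png',im)
```

```text
dish [0.55097763 0.3030353  0.20580222] 11.791598414546007 grip [0.43840443 0.27953476] 0.0015455616003077419
handle lat [-0.00890164  0.00025449  0.00844842] along [-0.17025337 -0.09992137]
```

View pics/disp.png

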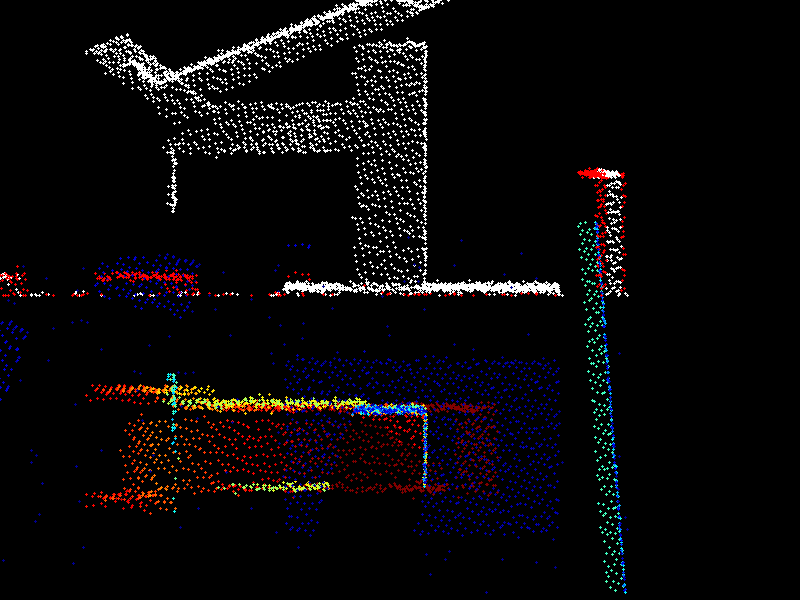

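The fits are clean: dish at (0.551, 0.303) with yaw 11.8°, grip point at (0.438, 0.280). The paddle face is at about (0.666, -0.059) with dispenser yaw -4.4°, and the plate centre is at about (0.573, -0.287) with yaw -8.2°. Now I'll move above the handle.

Request:
servo_tool:
  commands:
    - [[-34, -18, 0], 0, 60]
    - [[-34, -18, 0], 0, 60]
    - [[-34, -18, 0], 0, 60]
    - [[-34, -18, 0], 0, 60]
    - [[-34, -18, 0], 0, 60]
    - [[-34, -18, 0], 0, 60]
    - [[-34, -18, 0], 0, 60]
    - [[-34, -18, 0], 0, 60]
    - [[-34, -18, 0], 0, 60]
    - [[-35, -20, 0], 0, 60]
    - [[0, 0, 33], -0.1235, 60]
    - [[0, 0, 33], -0.1235, 60]
    - [[0, 0, 33], -0.1235, 60]
    - [[0, 0, 33], -0.1235, 60]
    - [[0, 0, 0], 0, 60]
    - [[0, 0, 0], 0, 60]

```text
time_s: 2.1
eef_pos: [0.4391, 0.2803, 0.1223]
eef_rot: [0.0, -0.102, 0.995, 0.0]
wrist_force: [-0.2, -0.6, 0.2]
opening: 0.703
grasp_force: 0.0
```

```bash
cat >> h.py <<'E'
def goto(x,y,z,yaw):
    "tool-frame shift (mm) and turn to TCP xyz with dish yaw deg (tool x at yaw+180)"
    from scipy.spatial.transform import Rotation as R
    o=ctrl.get_obs(); w,a,b,c=o['eef_rot']; M=R.from_quat([a,b,c,w]).as_matrix()
    d=M.T@(np.array([x,y,z])-o['eef_pos'])*1000
    az=np.degrees(np.arctan2(M[1,0],M[0,0])); t=(yaw+180-az+180)%360-180
    print('t',round(o['time_s'],2),'pos',np.round(o['eef_pos'],4),'dishyaw',round(az-180,2),'shift',np.round(d,1),'turn',round(-np.radians(t),4),'open',round(o['opening']*85.4,1),'F',np.round(o['wrist_force'],1),'tq',np.round(o['torque'],2),'grip',o['grasp_force'],'tilt',np.round(M[:,2],3))
E
python3 -c "
from h import *
goto(.4384,.2795,.057,11.8)
c=shot('wrist','w0')"
```

```text
t 2.1 pos [0.4391 0.2803 0.1223] dishyaw -348.32 shift [ 0.9 -0.6 65.3] turn -0.0021 open 60.1 F [-0.2 -0.6  0.2] tq [-0.04  0.02  0.01] grip 0.0 tilt [ 0.001  0.    -1.   ]
```

View pics/w0.png

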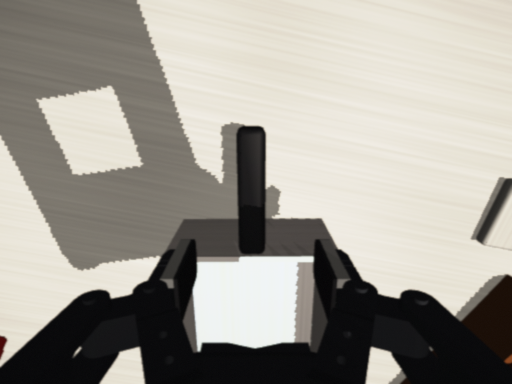

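The wrist view shows the handle (columns 238–265) centred between the fingers (195–315) and aligned with them. I'll descend and grip.

Request:
servo_tool:
  commands:
    - [[1, 0, 25], 0, 60]
    - [[0, 0, 25], 0, 60]
    - [[0, 0, 15], 0, 60]
    - [[0, 0, 0], 0, 60]
    - [[0, 0, 0], 0, 0]
    - [[0, 0, 0], 0, 0]
    - [[0, 0, 0], 0, 0]
    - [[0, 0, 0], 0, 0]
    - [[0, 0, 0], 0, 0]
    - [[0, 0, 0], 0, 0]

```text
time_s: 3.4
eef_pos: [0.4383, 0.2801, 0.0574]
eef_rot: [0.001, -0.103, 0.995, 0.0]
wrist_force: [-1.5, -0.7, 5.8]
opening: 0.202
grasp_force: 58.9
```

Request:
servo_tool:
  commands:
    - [[0, 0, -10], 0, 0]
    - [[0, 0, -20], 0, 0]
    - [[0, 0, -20], 0, 0]
    - [[0, 0, -20], 0, 0]
    - [[0, 0, -10], 0, 0]
    - [[0, 0, 0], 0, 0]
    - [[0, 0, 0], 0, 0]

```text
time_s: 4.28
eef_pos: [0.4369, 0.2796, 0.1355]
eef_rot: [-0.001, -0.103, 0.995, -0.0]
wrist_force: [-1.2, -0.6, -1.6]
opening: 0.198
grasp_force: 58.6
```

Run:
```python
from h import *
goto(.39,-.038,.157,-4.4)
c=shot('scene','s1'); W=cloud(c).reshape(-1,3); W=W[np.isfinite(W).all(1)]
# rim plane: points of dish
m=(W[:,0]>.46)&(W[:,0]<.7)&(W[:,1]>.2)&(W[:,1]<.42)&(W[:,2]>.05)&(W[:,2]<.2); P=W[m]
cc,s=np.cos(.2058),np.sin(.2058); d=P[:,:2]-[.439,.28]; X=d@[cc,s]; Y=d@[-s,cc]
for x in np.arange(.02,.22,.02):
    q=P[(abs(X-x)<.01)&(abs(Y)<.066)]; 
    if len(q): print(round(x,2),len(q),np.percentile(q[:,2],[3,97]).round(4))
print(X[abs(Y)<.05].max(),np.percentile(Y,[2,98]))
```

```text
t 4.28 pos [0.4369 0.2796 0.1355] dishyaw -348.19 shift [ 111.  -301.3  -21.3] turn 0.283 open 16.9 F [-1.2 -0.6 -1.6] tq [-0.01  0.17 -0.01] grip 58.60262095928192 tilt [-0.001 -0.    -1.   ]
0.02 234 [0.08   0.1445]
0.04 182 [0.0775 0.1428]
0.06 179 [0.0781 0.1419]
0.08 188 [0.0775 0.1429]
0.1 199 [0.0773 0.1436]
0.12 194 [0.0775 0.1425]
0.14 201 [0.0776 0.1416]
0.16 202 [0.0773 0.1423]
0.18 78 [0.0784 0.1428]
0.2 309 [0.0784 0.1438]
0.2063696209352644 [-0.05699205  0.06040892]
```

The dish is gripped level and hanging straight (rim 0.143 all along). I'll carry it to the standoff.

Request:
servo_tool:
  commands:
    - [[3, -9, -7], 0, 0]
    - [[6, -18, -7], 0, 0]
    - [[10, -27, -7], 0, 0]
    - [[11, -30, 0], 0, 0]
    - [[11, -30, 0], 0, 0]
    - [[11, -30, 0], 0, 0]
    - [[11, -30, 0], 0, 0]
    - [[11, -30, 0], 0, 0]
    - [[11, -30, 0], 0, 0]
    - [[10, -27, 0], 0, 0]
    - [[8, -20, 0], 0, 0]
    - [[6, -13, 0], 0, 0]
    - [[4, -9, 0], 0, 0]
    - [[0, 0, 0], 0.06, 0]
    - [[0, 0, 0], 0.08, 0]
    - [[0, 0, 0], 0.08, 0]
    - [[0, 0, 0], 0.063, 0]
    - [[0, 0, 0], 0, 0]
    - [[0, 0, 0], 0, 0]
    - [[0, 0, 0], 0, 0]

```text
time_s: 6.82
eef_pos: [0.3889, -0.0399, 0.1573]
eef_rot: [0.0, 0.038, 0.999, -0.0]
wrist_force: [-0.4, -0.7, -1.3]
opening: 0.201
grasp_force: 58.7
```

Run:
```python
from h import *
# far end at X=-.015 : TCP X=-.221
yaw=np.radians(-4.4);c,s=np.cos(yaw),np.sin(yaw)
def w(X,Y=.0015): return .66+X*c-Y*s, -.06+X*s+Y*c
print(w(-.221)); goto(*w(-.221),.157,-4.4)
shot('side','d1'); shot('scene','s2')
cv2.imwrite('pics/s2c.png',cv2.resize(cv2.imread('pics/s2.png')[130:290,120:330],None,fx=3.6,fy=3.6,interpolation=cv2.INTER_CUBIC))
```

```text
(np.float64(0.4397664203000409), np.float64(-0.041549515655632696))
t 6.83 pos [ 0.3889 -0.0399  0.1573] dishyaw -4.36 shift [-50.8   2.2   0.3] turn 0.0007 open 17.2 F [-0.4 -0.7 -1.3] tq [0.05 0.19 0.02] grip 58.67741525173187 tilt [ 0. -0. -1.]
```

View pics/s2c.png

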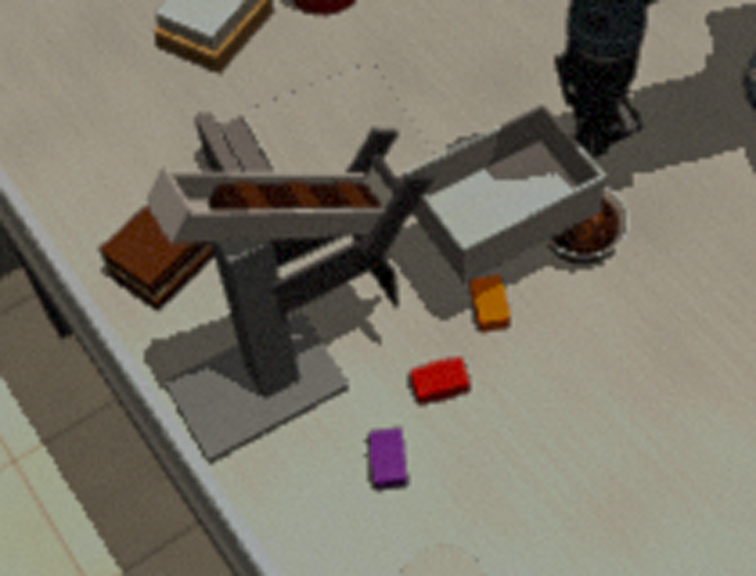

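The dish is lined up in front of the dispenser: far end at crop (440,230), paddle tip at (392,300), bars in the chute. Next I'll move in, lower, then touch the paddle.

Request:
servo_tool:
  commands:
    - [[-8, 1, 0], 0, 0]
    - [[-14, 1, 0], 0, 0]
    - [[-14, 0, 0], 0, 0]
    - [[-10, 0, 0], 0, 0]
    - [[-5, 0, 0], 0, 0]
    - [[0, 0, 8], 0, 0]
    - [[0, 0, 12], 0, 0]
    - [[0, 0, 12], 0, 0]
    - [[0, 0, 0], 0, 0]
    - [[0, 0, 0], 0, 0]
    - [[-8, 0, 0], 0, 0]
    - [[-8, 0, 0], 0, 0]
    - [[0, 0, 0], 0, 0]
    - [[0, 0, 0], 0, 0]

```text
time_s: 8.68
eef_pos: [0.4559, -0.0429, 0.1252]
eef_rot: [-0.0, 0.038, 0.999, 0.0]
wrist_force: [-0.6, -0.3, -1.8]
opening: 0.2
grasp_force: 58.7
```

```bash
cat >> h.py <<'E'
def paddle(n):
    c=shot('scene',n); W=cloud(c).reshape(-1,3); W=W[np.isfinite(W).all(1)]
    yaw=np.radians(-4.4);k,s=np.cos(yaw),np.sin(yaw); d=W[:,:2]-[.66,-.06]; X=d@[k,s];Y=d@[-s,k];Z=W[:,2]
    for z in np.arange(.09,.175,.01):
        m=(abs(Z-z)<.005)&(X>-.04)&(X<.055)&(abs(Y)<.07)
        if m.any(): print(round(z,3),m.sum(),'X',np.percentile(X[m],[5,50,95]).round(4),'Y',np.percentile(Y[m],[5,95]).round(3))
E
python3 - <<'E'
from h import *
yaw=np.radians(-4.4);c,s=np.cos(yaw),np.sin(yaw)
X=-.178;Y=.0015; goto(.66+X*c-Y*s, -.06+X*s+Y*c,.125,-4.4)
paddle('s3')
E
```

```text
t 8.68 pos [ 0.4559 -0.0429  0.1252] dishyaw -4.39 shift [-26.8   0.1   0.2] turn 0.0002 open 17.1 F [-0.6 -0.3 -1.8] tq [ 0.03  0.16 -0.03] grip 58.65689814090729 tilt [-0.  0. -1.]
0.09 16 X [-0.0342 -0.0129  0.0005] Y [0.046 0.064]
0.1 24 X [-0.0349 -0.0033  0.0107] Y [0.005 0.062]
0.11 25 X [-0.0325  0.0007  0.0113] Y [0.015 0.062]
0.12 28 X [-0.0361 -0.0005  0.0109] Y [0.009 0.063]
0.13 32 X [-0.0341 -0.0027  0.0107] Y [0.019 0.063]
0.14 11 X [-0.0169  0.0008  0.0114] Y [0.022 0.062]
0.15 8 X [0.0093 0.0102 0.0115] Y [-0.004  0.045]
0.16 17 X [0.0071 0.0329 0.0541] Y [-0.024  0.041]
0.17 26 X [0.0088 0.0306 0.0535] Y [-0.022  0.038]
```

Request:
servo_tool:
  commands:
    - [[-7, 0, 0], 0, 0]
    - [[-8, 0, 0], 0, 0]
    - [[-8, 0, 0], 0, 0]
    - [[-4, 0, 0], 0, 0]
    - [[0, 0, 0], 0, 0]
    - [[0, 0, 0], 0, 0]
    - [[0, 0, 0], 0, 0]
    - [[0, 0, 0], 0, 0]

```text
time_s: 9.72
eef_pos: [0.4825, -0.0449, 0.125]
eef_rot: [-0.0, 0.038, 0.999, 0.0]
wrist_force: [-2.4, 0.1, -3.5]
opening: 0.198
grasp_force: 60.2
```

Run:
```python
from h import *
goto(.48,-.045,.125,-4.4)
paddle('s4')
cv2.imwrite('pics/s4c.png',cv2.resize(cv2.imread('pics/s4.png')[140:260,140:300],None,fx=4,fy=4,interpolation=cv2.INTER_CUBIC))
```

```text
t 9.72 pos [ 0.4825 -0.0449  0.125 ] dishyaw -4.4 shift [ 2.5 -0.3  0. ] turn -0.0 open 16.9 F [-2.4  0.1 -3.5] tq [ 0.16  0.9  -0.01] grip 60.19951343536377 tilt [-0.001  0.    -1.   ]
0.09 28 X [-0.0336  0.0021  0.0264] Y [0.049 0.064]
0.1 27 X [-0.0381 -0.0005  0.0345] Y [0.022 0.064]
0.11 44 X [-0.0318  0.0265  0.04  ] Y [0.002 0.064]
0.12 55 X [-0.0321  0.024   0.0366] Y [0.011 0.064]
0.13 35 X [-0.0353  0.0279  0.0322] Y [-0.04   0.064]
0.14 17 X [0.022  0.0243 0.027 ] Y [-0.036  0.045]
0.15 14 X [0.0171 0.02   0.0223] Y [-0.023  0.045]
0.16 25 X [-0.0392  0.0194  0.0521] Y [-0.023  0.044]
0.17 35 X [-0.0387  0.0193  0.0491] Y [-0.023  0.042]
```

View pics/s4c.png

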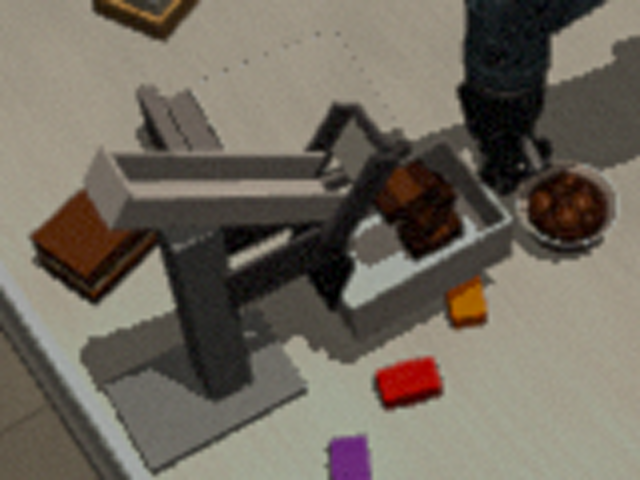

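The chute is empty and the bars are in the dish around crop (425,210). The paddle is at about 0.5 rad. I'll retract, then lift.

Request:
servo_tool:
  commands:
    - [[0, 0, 0], 0, 0]
    - [[0, 0, 0], 0, 0]
    - [[4, 0, 0], 0, 0]
    - [[8, 0, 0], 0, 0]
    - [[10, 0, 0], 0, 0]
    - [[12, 0, 0], 0, 0]
    - [[12, 0, -5], 0, 0]
    - [[12, 0, -10], 0, 0]
    - [[12, 0, -12], 0, 0]
    - [[12, 0, -12], 0, 0]
    - [[12, 0, -8], 0, 0]
    - [[10, 0, 0], 0, 0]
    - [[5, 0, 0], 0, 0]
    - [[0, 0, 0], 0, 0]
    - [[0, 0, 0], 0, 0]
    - [[0, 0, 0], 0, 0]

```text
time_s: 11.78
eef_pos: [0.3743, -0.0367, 0.1722]
eef_rot: [-0.0, 0.038, 0.999, 0.0]
wrist_force: [-1.0, -1.1, -2.8]
opening: 0.196
grasp_force: 60.9
```

Run:
```python
from h import *
goto(.385,-.271,.175,-8.2)
c=shot('scene','s5')
cv2.imwrite('pics/s5c.png',cv2.resize(cv2.imread('pics/s5.png')[120:270,150:330],None,fx=4,fy=4,interpolation=cv2.INTER_CUBIC))
W=cloud(c).reshape(-1,3); W=W[np.isfinite(W).all(1)]
yaw=np.radians(-4.4);k,s=np.cos(yaw),np.sin(yaw); o=ctrl.get_obs()['eef_pos']; d=W[:,:2]-o[:2]; X=d@[k,s];Y=d@[-s,k]
m=(abs(Y-.058)<.006)&(W[:,2]<.25)
for x in np.arange(.03,.21,.03): print(round(x,2),[np.percentile(W[m&(abs(X-x)<.01),2],97).round(4)])
```

```text
t 11.78 pos [ 0.3743 -0.0367  0.1722] dishyaw -4.4 shift [ -28.6 -232.7   -2.9] turn 0.0664 open 16.7 F [-1.  -1.1 -2.8] tq [ 0.01  0.3  -0.03] grip 60.89403748512268 tilt [-0.  0. -1.]
0.03 [np.float64(0.1791)]
0.06 [np.float64(0.1769)]
0.09 [np.float64(0.1761)]
0.12 [np.float64(0.1756)]
0.15 [np.float64(0.173)]
0.18 [np.float64(0.1722)]
```

View pics/s5c.png

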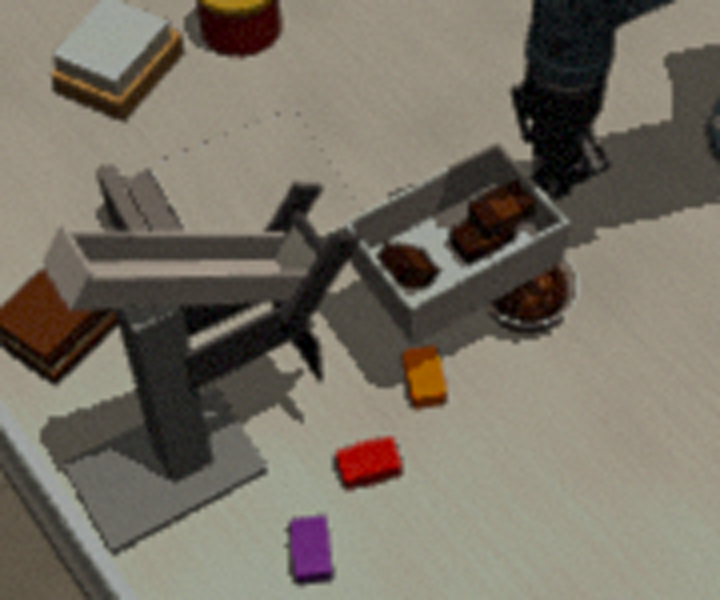

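All three bars are in the dish: crop (408,262), (480,240) and (500,208). The dish sags by about 2.5°, which is acceptable. I'll move sideways to the scale.

Request:
servo_tool:
  commands:
    - [[0, -6, 0], 0, 0]
    - [[0, -13, 0], 0, 0]
    - [[0, -20, 0], 0, 0]
    - [[0, -25, 0], 0, 0]
    - [[0, -26, 0], 0, 0]
    - [[0, -26, 0], 0, 0]
    - [[0, -26, 0], 0, 0]
    - [[0, -26, 0], 0, 0]
    - [[0, -24, 0], 0, 0]
    - [[0, -20, 0], 0, 0]
    - [[0, -13, 0], 0.02, 0]
    - [[0, -7, 0], 0.025, 0]
    - [[0, 0, 0], 0.021, 0]
    - [[-8, 0, 0], 0, 0]
    - [[-15, 0, 0], 0, 0]
    - [[-15, 0, 0], 0, 0]
    - [[-10, 0, 0], 0, 0]
    - [[-5, 0, 0], 0, 0]
    - [[0, 0, 0], 0, 0]
    - [[0, 0, 0], 0, 0]

```text
time_s: 14.32
eef_pos: [0.4084, -0.2754, 0.1721]
eef_rot: [-0.0, 0.071, 0.997, 0.0]
wrist_force: [0.3, -0.1, -2.3]
opening: 0.201
grasp_force: 60.9
```

Run:
```python
from h import *
goto(.459,-.271,.125,-8.2)
c=shot('side','d2'); W=cloud(c).reshape(-1,3); W=W[np.isfinite(W).all(1)]
# plate, from side camera + scene
for n,c in(('side',c),('scene',shot('scene','s6'))):
    W=cloud(c).reshape(-1,3); W=W[np.isfinite(W).all(1)]
    d=W[:,:2]-[.573,-.287]; y=np.radians(-8.2); k,s=np.cos(y),np.sin(y); X=d@[k,s];Y=d@[-s,k]
    m=(abs(X)<.12)&(abs(Y)<.12)&(abs(W[:,2]-.04)<.006)
    print(n,m.sum(),np.percentile(X[m],[1,99]) if m.any() else'',np.percentile(Y[m],[1,99])if m.any() else'')
    m=(abs(X-.13)<.03)&(abs(Y)<.15)&(abs(W[:,2]-.083)<.006)
    print(' disp',m.sum(),np.percentile(X[m],[5,50,95]) if m.any() else'',np.percentile(Y[m],[1,99])if m.any() else'')
```

```text
t 14.32 pos [ 0.4084 -0.2754  0.1721] dishyaw -8.18 shift [-49.5  11.5  47.1] turn 0.0003 open 17.2 F [ 0.3 -0.1 -2.3] tq [0.02 0.23 0.02] grip 60.879385471343994 tilt [-0.  0. -1.]
side 210 [-0.04372181  0.0988204 ] [-0.0141333   0.08843552]
 disp 58 [0.12265169 0.13275098 0.14589091] [-0.0538481   0.07213367]
scene 590 [-0.09012623  0.08735062] [-0.0893858   0.08708362]
 disp 89 [0.12920127 0.1384925  0.14742247] [-0.0758771   0.02239553]
```

View pics/d2.png

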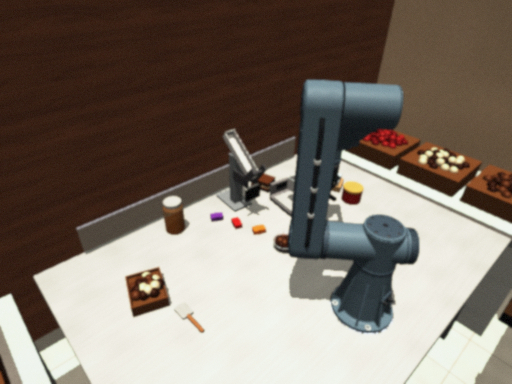

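The scene depth confirms the plate centre to within about 2 mm; the side view is mostly blocked by the arm. I'll move over the plate and down.

Request:
servo_tool:
  commands:
    - [[-8, 2, 0], 0, 0]
    - [[-14, 3, 0], 0, 0]
    - [[-14, 4, 0], 0, 0]
    - [[-9, 2, 0], 0, 0]
    - [[-5, 1, 6], 0, 0]
    - [[0, 0, 12], 0, 0]
    - [[0, 0, 14], 0, 0]
    - [[0, 0, 14], 0, 0]
    - [[0, 0, 8], 0, 0]
    - [[0, 0, 6], 0, 0]
    - [[0, 0, 4], 0, 0]
    - [[0, 0, 3], 0, 0]
    - [[0, 0, 2], 0, 0]
    - [[0, 0, 0], 0, 0]
    - [[0, 0, 0], 0, 0]

```text
time_s: 16.3
eef_pos: [0.4602, -0.2711, 0.1038]
eef_rot: [0.0, 0.071, 0.997, -0.0]
wrist_force: [-0.7, 0.5, -0.3]
opening: 0.201
grasp_force: 61.3
```

```bash
python3 -c "
from h import *
goto(.459,-.271,.097,-8.2)"
```

```text
t 16.3 pos [ 0.4602 -0.2711  0.1038] dishyaw -8.19 shift [ 1.2 -0.1  6.8] turn 0.0002 open 17.2 F [-0.7  0.5 -0.3] tq [ 0.04 -0.19  0.03] grip 61.272876262664795 tilt [ 0.001 -0.001 -1.   ]
```

Far end touched down. I'll lower the rest slowly.

Request:
servo_tool:
  commands:
    - [[0, 0, 2], 0, 0]
    - [[0, 0, 2], 0, 0]
    - [[0, 0, 1.5], 0, 0]
    - [[0, 0, 1], 0, 0]
    - [[0, 0, 0], 0, 0]
    - [[0, 0, 0], 0, 0]

```text
time_s: 17.05
eef_pos: [0.4599, -0.2709, 0.0976]
eef_rot: [-0.0, 0.071, 0.997, -0.0]
wrist_force: [-5.8, 2.1, 9.9]
opening: 0.196
grasp_force: 62.7
```

Request:
servo_tool:
  commands:
    - [[0, 0, 0], 0, 22]
    - [[0, 0, 0], 0, 30]
    - [[0, 0, 0], 0, 45]
    - [[0, 0, 0], 0, 55]
    - [[0, 0, 0], 0, 55]
    - [[0, 0, -8], 0, 55]
    - [[0, 0, -20], 0, 55]
    - [[0, 0, -30], 0, 55]
    - [[0, 0, -40], 0, 55]
    - [[0, 0, -20], 0, 55]
    - [[40, 0, 0], 0, 55]
    - [[40, 0, 0], 0, 55]
    - [[0, 0, 0], 0, 55]
    - [[0, 0, 0], 0, 55]

```text
time_s: 18.8
eef_pos: [0.3813, -0.2599, 0.2157]
eef_rot: [0.001, 0.072, 0.997, -0.001]
wrist_force: [-0.2, -0.3, 0.1]
opening: 0.641
grasp_force: 0.0
```

Run:
```python
from h import *
goto(.459,-.271,.2,-8.2)
c=shot('scene','s7')
cv2.imwrite('pics/s7c.png',cv2.resize(cv2.imread('pics/s7.png')[100:260,130:330],None,fx=3.6,fy=3.6,interpolation=cv2.INTER_CUBIC))
W=cloud(c).reshape(-1,3); W=W[np.isfinite(W).all(1)]
d=W[:,:2]-[.573,-.287]; y=np.radians(-8.2); k,s=np.cos(y),np.sin(y); X=d@[k,s];Y=d@[-s,k]
m=(abs(X)<.12)&(abs(Y)<.1)&(abs(W[:,2]-.103)<.01)
print(m.sum(),np.percentile(X[m],[1,99]),np.percentile(Y[m],[1,99]),np.percentile(W[m,2],[5,50,95]))
```

```text
t 18.8 pos [ 0.3813 -0.2599  0.2157] dishyaw -8.21 shift [-78.5   0.2  15.8] turn -0.0002 open 54.7 F [-0.2 -0.3  0.1] tq [ 0.01 -0.03  0.02] grip 0.0 tilt [ 0.001 -0.001 -1.   ]
400 [-0.11393003  0.09067572] [-0.06087176  0.06378379] [0.09360726 0.10042566 0.1073563 ]
```

View pics/s7c.png

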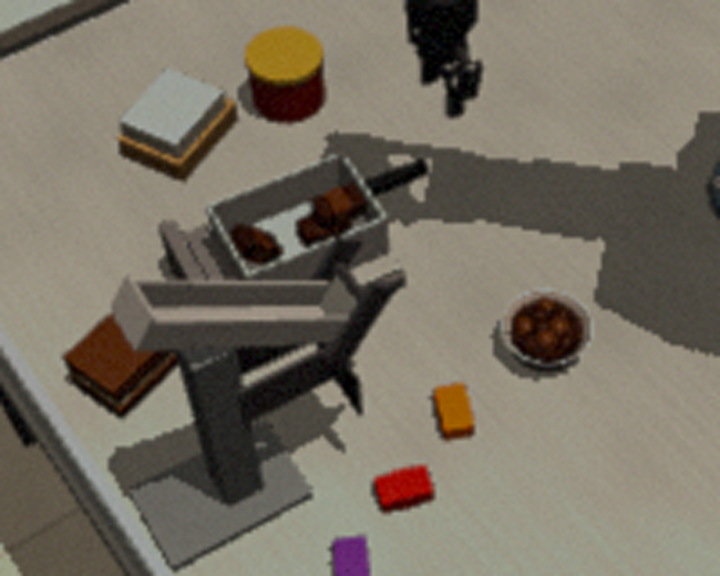

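The dish stands centred and level on the plate (within about 1–2 mm) with the three bars in it, at crop (255,243), (315,228) and (340,203). The gripper is clear, so I'll hand in.

```bash
python3 -c "
from bench import ctrl
print(ctrl.hand_in())"
```

```text
the job is handed in; nothing more can be done
None
```

The job is done and handed in: the dish, with all three bars in it, stands centred on the scale plate to within about 2 mm, released, with the arm clear, at about 19 s of the 51 s limit; no verdict was returned.

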